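# Clip the pointer rod into the throwing gauge and lock it

### The job

Set up the potter's gauge: take the wooden pointer rod from its cradle and press it squarely down into the tilted clip of the blue stand, until the two sprung black rollers have closed over it, with its red tip towards the pot on the wheel and its black band in the middle between the clip's two cheeks. Keep hold of the rod until the rollers have closed on it, then let go and push the red-knobbed lock lever fully over, away from the robot. Leave the other things on the table where they are.

Things in the scene. Friction and masses are not known exactly. Their poses are not given: they have to be found in the camera images.
- rod: Loose wooden pointer rod, a round bar 22 mm in diameter and 200 mm long (100 mm either side of its origin) with a 45 mm red cone on one end; 0.08 to 0.17 kg. Origin on its axis at the middle of its 30 mm long black band; its own x axis runs along the rod towards the red tip. It may have turned about x.
- rod_tip (a point): Point of the rod's red cone, 145 mm from the rod's origin.
- cradle: Fixed wooden cradle where the rod starts, lying level, red tip towards the table's left half. Origin on the table under its middle, x along the rod. Two uprights 16 mm thick, at x = -60 and +60 mm, carry the rod's axis 56 mm above the table between low prongs; between them is only a base board 12 mm high, so there are 104 mm for fingers.
- stand: Fixed blue gauge stand, foot 200 by 280 mm, 12 mm high. Origin on the table straight below the clip's origin; x away from the robot, y left, towards the wheel. A 20 mm steel carrying bar runs along y above and behind the clip, at x = +50, z = 285 mm, on posts at y = -115 and +115 mm: an upright gripper over the clip would strike it.
- clip: Fixed aluminium clip on the stand, tilted 35 degrees. Origin: where the rod's axis lies when fully seated, 120 mm above the table. z points out of the mouth, up and 35 degrees back towards the robot: the rod goes in along -z. x points up the slope, away from the robot; y is the line of the seated rod, red tip to +y, towards the wheel.
- clip_mouth (a point): Point 33 mm out along z from the clip's origin, level with the cheeks' tops. The two cheeks, 22 mm wide, stand at y = -48 and +48 mm: floor 11 mm under the seated axis, wall 11 mm to its +x side (flared from z = 16 to 33 mm), roller on the -x side. Between them 74 mm are free for fingers, 50 mm deep under the seated axis (40 mm over the jaw's cross bar at x = -34 mm).
- jaw (a joint): Travel in m of the sprung jaw that carries both black rollers (16 mm thick, above and on the -x side of the seat): 0 = empty and shut, 0.014 = limit. The entering rod pushes them down the slope to about 0.009; they then close over it and rest at about 0.004. Pressing in takes 5 to 12 N along the clip's -z; the closed rollers hold the rod by themselves.
- lock (a joint): Angle in rad of the lock lever on the stand: starts leaning towards the robot (0 to 0.15), fully over away from the robot = 1.0. It turns about the stand's y direction, stays where it is left, and needs about 1 N at the knob.
- lock_tip (a point): Centre of the lever's red ball knob, 26 mm in diameter, on a 10 mm rod, 85 mm from the hinge. The hinge is fixed on the stand at x = -30, y = -185, z = 34 mm in the stand's axes; the knob swings from x = -71 mm to x = +11 mm (stand's axes), 109 mm above the table at either end, 119 mm halfway.
- wheel: Fixed potter's wheel head, 250 mm in diameter, with a board and a terracotta pot (152 mm wide, its rim 215 mm above the table). Origin on the table under the pot's centre, to the left of the stand.
- bowl: Bystander: white bowl, 130 mm wide, 65 mm high. Origin under its centre.
- beaker: Bystander: terracotta beaker, 76 mm wide, 95 mm high. Origin under its centre.
- jar: Bystander: blue glaze jar with a yellow cap, 76 mm wide, 100 mm high. Origin under its centre.
- rib: Bystander: flat dark wooden rib, 110 by 55 by 8 mm. Origin under its centre.
- brush: Bystander: brush lying flat.
- testtile: Bystander: round fired test tile, 60 mm in diameter, 12 mm high. Origin under its centre.

How it is judged:
On the way, in this order (a step that is already met when the one before it is completed fails the run):
1. The rod is seated in the clip, rollers closed over it, fingers still holding it, lever not yet thrown (x of rod in the frame of clip between -0.004 and 0.004 m and y of rod in the frame of clip between -0.015 and 0.015 m and z of rod in the frame of clip between -0.004 and 0.004 m and angle between the x axis of rod and the y axis of clip, either way round below 0.07 rad and y of rod_tip in the frame of clip above 0.1 m and value of joint jaw between 0.0025 and 0.0075 m and contact force between the fingers and rod above 1 N and value of joint lock below 0.5 rad), for 0.3 s.
2. The lock lever is fully over, the rod still in the clip (x of rod in the frame of clip between -0.004 and 0.004 m and y of rod in the frame of clip between -0.015 and 0.015 m and z of rod in the frame of clip between -0.004 and 0.004 m and angle between the x axis of rod and the y axis of clip, either way round below 0.07 rad and y of rod_tip in the frame of clip above 0.1 m and value of joint jaw between 0.0025 and 0.0075 m and value of joint lock above 0.85 rad), for 0.2 s.
At the end, for the whole second after the job is handed in: The rod rests in the clip, within 4 mm of its seat across the rod and 15 mm along it, axis within 4 degrees, red tip on the wheel's side, jaw closed on it (2.5 to 7.5 mm), lock lever beyond 0.85 rad, bystanders within 30 mm of their places (all of step 2 and linear speed of rod below 0.02 m/s); the robot touches nothing.
It fails at once if The rod falls to the table (height (world z) of rod below 0.035 m).
It fails at once if A bystander is shifted by more than 30 mm (distance of any of bowl, beaker, jar, rib, brush, testtile from where it was at the start of the episode above 0.03 m).
It also fails if it takes over 61 s, if anything falls off the work surface, if the arm or the gripper's body presses on something with over 40 N, if the wrist force passes 120 N, or if a joint passes its speed limit or range.

### The arm

A 7-joint arm with a two-finger parallel gripper is mounted at the origin on the work surface. World frame = base frame: x ahead of the robot, y to its left, z up, the work surface at z = 0. Lengths are in m, angles in rad, forces in N, time in s.
With the tool pointing down it reaches from about 0.4 to 0.85 m from the base axis. Payload 10.4 kg.
Tool frame: the origin (TCP) lies at the very end of the fingers, on their centre line; the grasp point (between the pads) lies 19 mm behind it; z points along the fingers, y is the line along which they close (so a half turn about z gives the same grasp; the last joint's range is limited). The gripper opens to 87 mm and grips with 3 to 60 N. Pads are 19 mm wide; open, the fingers measure 117 mm over their backs; the gripper's body (75 mm by 190 mm) begins 51 mm behind the grasp point.
Start: joints at [1.084, 0.332, -0.065, 1.46, 0.022, 1.35, -0.088], TCP at [0.28, -0.559, 0.223] pointing down, gripper open.
Joint ranges: [-2.6, 2.6], [-0.5, 2.12], [-1.47, 1.34], [0.16, 2.42], [-1.27, 4.41], [0.06, 2.06], [-2.6, 2.6]. Speed limits (rad/s): [2.22, 2.22, 2.79, 2.79, 3.14, 3.14, 3.14].

### API

Orientations are given as [roll, pitch, yaw] about the fixed x, y, z axes, in that order (R = Rz(yaw) Ry(pitch) Rx(roll)).
In Python, from station import r gives the robot as it stands. The module is installed in compiled form; this text tells all that it offers. Calls block until the motion is done:
- r.move_ptp(position, orientation): joint-space move of the TCP to a pose.
- r.move_straight(position, frame=None, max_speed=0.15, stop_force=None): straight line of the TCP; frame=None keeps the orientation; max_speed is the mean speed in m/s. With stop_force (N) it stops when the force on the tool has changed by that much, and returns True; else False.
- r.goto_joints(angles): joint-space move.
- r.grip(opening, effort=None): finger opening in m; effort is the grip in N (None keeps the last); returns when the fingers have stopped.
- r.hold(seconds).
- r.solve_ik(position, orientation): joint angles nearest the present ones, or None.
- r.grab_frame(name): name is "side" or "top"; returns the picture (400x640x3 uint8, blue, green, red); there is no depth.
- r.get_calibration(name): a dict with "intrinsics" (3x3 intrinsics, pixels), "R" (3x3) and "t" (3): a world point X has camera coordinates R X + t. Camera axes: x right, y down, z forward; pixel columns grow to the right and rows downward; lengths in m; the calibration is good to about 2 mm. A picture is of the moment at which its call begins. get_calibration takes no time and is no camera call.
A pose or a line that the arm cannot do raises r.Unreachable and nothing moves.
- r.sign_off(): hands the job in; it is judged then, once.
Trained networks look in the newest picture that a camera, given by its name, has taken for a name from the list of things; names that differ only in an ending like _2 or _b are one class to them, and where a whole thing is asked for, a point or a joint stands for the part that bears it (a point fixed in the world has none). Each returns a list of dicts, best first, with "p" (0 to 1); they miss things now and then, are a little off and sometimes report something else, mostly with a low value. They report only what shows in the picture. A call takes as long as a camera call.
- r.boxes_of(camera, label): "extent" ([centre column, centre row, width, height] as shares, 0 to 1, of the picture: columns of its width, rows of its height, round what is visible of it).
Readings, each from a call of its own:
- r.current_t(): time.
- r.current_qpos(): joint angles.
- r.current_dq(): joint speeds.
- r.current_tau(): joint torques, N m.
- r.current_ee_pos(): TCP position.
- r.current_ee_rot(): TCP orientation.
- r.current_force(): force on the tool from outside, world axes, zero at the start.
- r.current_ft_torque(): the same for the moment, N m.
- r.current_width(): finger opening in m.
- r.current_grip_force(): force on a finger pad.
Only numpy, scipy, OpenCV 4.12 (cv2) and the standard library are available. Lean on these libraries where they do the work, as an engineer would, in place of code of your own. Each camera call takes 0.05 s, during which the arm holds its last target. There are 200 camera calls.

## Working session

There is one attempt and no reset: what is moved stays moved. The work goes in short steps, each a Python script; the robot and the scene stay as the last script left them, time stands still between calls to the robot, and variables do not carry over. Pictures are saved under pics/ and viewed, at most 10 in all, crops included, and the job is handed in when it is done.

```bash
mkdir -p pics; python3 - <<'E'
from station import r
import cv2, numpy as np
for c in ("side","top"):
    im=r.grab_frame(c); cv2.imwrite(f"pics/{c}0.png",im)
    k=r.get_calibration(c); R=np.array(k["R"]); t=np.array(k["t"])
    print(c,np.round(k["intrinsics"],1).tolist(),"cam",np.round(-R.T@t,3),np.round(R,3).tolist())
    for n in ["rod","rod_tip","cradle","stand","clip","lock_tip","lock","jaw","wheel","bowl","beaker","jar","rib","brush","testtile"]:
        try: print(n,[(round(d["p"],2),(np.array(d["extent"])*[640,400,640,400]).round(0).tolist()) for d in r.boxes_of(c,n)[:2]])
        except Exception as e: print(n,e)
E
```

```text
side [[470.2, 0.0, 319.0], [0.0, 470.2, 196.1], [0.0, 0.0, 1.0]] cam [ 0.485 -1.211  1.226] [[0.995, -0.101, -0.019], [-0.083, -0.679, -0.729], [0.061, 0.727, -0.684]]
rod [(0.66, [332.0, 219.0, 10.0, 17.0]), (0.59, [278.0, 275.0, 28.0, 70.0])]
rod_tip [(0.85, [275.0, 275.0, 24.0, 64.0])]
cradle [(0.95, [279.0, 283.0, 36.0, 56.0]), (0.73, [329.0, 218.0, 12.0, 17.0])]
stand [(0.9, [333.0, 179.0, 72.0, 126.0])]
clip [(0.82, [338.0, 180.0, 45.0, 53.0])]
lock_tip [(0.71, [331.0, 360.0, 73.0, 30.0]), (0.62, [330.0, 218.0, 9.0, 15.0])]
lock [(0.48, [330.0, 220.0, 12.0, 15.0])]
jaw [(0.68, [325.0, 181.0, 18.0, 34.0]), (0.21, [328.0, 218.0, 9.0, 14.0])]
wheel [(0.78, [297.0, 119.0, 59.0, 59.0]), (0.39, [334.0, 177.0, 73.0, 126.0])]
bowl [(0.67, [375.0, 274.0, 44.0, 38.0])]
beaker [(0.81, [268.0, 174.0, 22.0, 28.0])]
jar [(0.96, [341.0, 317.0, 27.0, 38.0]), (0.64, [277.0, 275.0, 28.0, 70.0])]
rib [(0.77, [269.0, 216.0, 30.0, 9.0])]
brush [(0.78, [328.0, 360.0, 71.0, 30.0]), (0.42, [275.0, 277.0, 22.0, 59.0])]
testtile []
top [[399.2, 0.0, 317.8], [0.0, 399.2, 197.3], [0.0, 0.0, 1.0]] cam [ 0.323 -0.045  1.264] [[-0.013, -1.0, -0.006], [-0.972, 0.014, -0.234], [0.234, 0.003, -0.972]]
rod []
rod_tip [(0.77, [403.0, 260.0, 77.0, 26.0])]
cradle [(0.69, [404.0, 262.0, 54.0, 38.0]), (0.48, [330.0, 153.0, 18.0, 16.0])]
stand [(0.82, [282.0, 189.0, 131.0, 90.0])]
clip [(0.66, [276.0, 183.0, 55.0, 48.0])]
lock_tip [(0.71, [485.0, 218.0, 26.0, 60.0]), (0.63, [344.0, 196.0, 8.0, 7.0])]
lock [(0.55, [344.0, 197.0, 10.0, 8.0])]
jaw [(0.71, [279.0, 198.0, 46.0, 18.0])]
wheel [(0.68, [147.0, 225.0, 87.0, 83.0])]
bowl [(0.62, [403.0, 257.0, 80.0, 29.0])]
beaker [(0.94, [240.0, 264.0, 29.0, 29.0])]
jar [(0.84, [456.0, 199.0, 33.0, 30.0]), (0.49, [342.0, 196.0, 3.0, 7.0])]
rib [(0.75, [302.0, 267.0, 19.0, 38.0])]
brush [(0.79, [485.0, 217.0, 28.0, 60.0])]
testtile [(0.78, [329.0, 154.0, 20.0, 20.0])]
```

```bash
python3 - <<'E'
import cv2
a=cv2.imread("pics/top0.png")[130:310,90:520]; cv2.imwrite("pics/t1.png",cv2.resize(a,None,fx=1.86,fy=1.86,interpolation=cv2.INTER_CUBIC))
a=cv2.imread("pics/side0.png")[90:390,230:420]; cv2.imwrite("pics/s1.png",cv2.resize(a,None,fx=2,fy=2,interpolation=cv2.INTER_CUBIC))
E
```

```text
(no output)
```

View pics/t1.png

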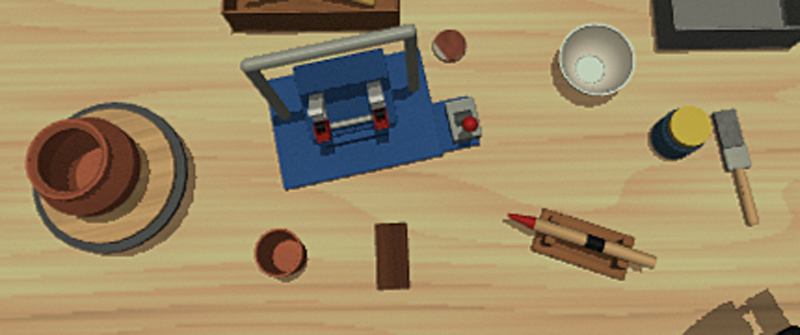

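View pics/s1.png

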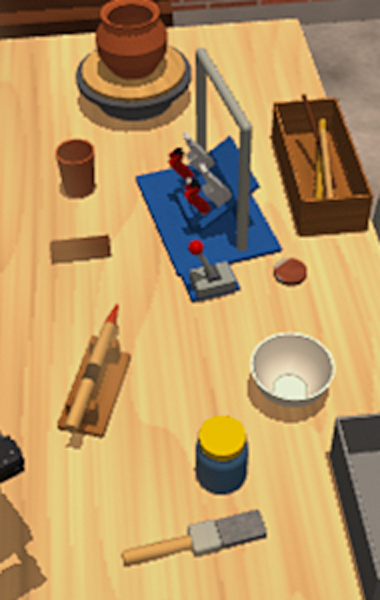

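The pictures show the rod in its cradle at top-view pixels (361,246) to (442,271), with the band near (410,261). The knob is at (343,197) and the stand's bar runs from (223,164) to (311,147). Next I'll segment these and fit the poses.

```bash
cat > h.py <<'E'
from station import r
import cv2, numpy as np
from scipy.optimize import least_squares
from scipy.spatial.transform import Rotation as Ro
C={c:r.get_calibration(c) for c in("side","top")}
def proj(c,X):
    k=C[c];p=np.atleast_2d(X)@np.array(k["R"]).T+np.array(k["t"]); p=p@np.array(k["intrinsics"]).T
    return p[:,:2]/p[:,2:]
def blob(im,win,f):
    x0,y0,x1,y1=win; m=f(im[y0:y1,x0:x1].astype(int)); n,l,s,ce=cv2.connectedComponentsWithStats(m.astype(np.uint8))
    i=1+np.argmax(s[1:,4]); ys,xs=np.where(l==i)
    return ce[i]+[x0,y0], s[i,4], np.c_[xs+x0,ys+y0]
red=lambda a:(a[...,2]>100)&(a[...,1]<60)&(a[...,0]<70)
dark=lambda a:a.max(-1)<60
def onplane(c,uv,z):
    k=C[c];R=np.array(k["R"]);o=-R.T@np.array(k["t"]);d=R.T@np.linalg.solve(k["intrinsics"],[*uv,1]); return o+d*(z-o[2])/d[2]
def tri(a,b): return least_squares(lambda X:np.r_[proj("top",X)[0]-a,proj("side",X)[0]-b],[.5,-.2,.1]).x
def stand(P,L):  # P=x,y,yaw
    c,s=np.cos(P[2]),np.sin(P[2]); L=np.atleast_2d(L); return np.c_[P[0]+c*L[:,0]-s*L[:,1],P[1]+s*L[:,0]+c*L[:,1],L[:,2]]
E
python3 - <<'E'
from h import *
t=cv2.imread("pics/top0.png");s=cv2.imread("pics/side0.png")
kt,a,_=blob(t,(330,185,356,208),red);ks,b,_=blob(s,(318,204,340,224),red); K=tri(kt,ks);print("knob",kt,a,ks,b,K)
for nm,z in(("band",.056+.009),):
    bt,a,_=blob(t,(402,252,418,268),dark);bs,b,_=blob(s,(268,262,285,285),dark);B=tri(bt,bs);print("band",bt,a,bs,b,B,onplane("top",bt,z),onplane("side",bs,z))
_,a,pt=blob(t,(352,235,385,260),red);_,b,ps=blob(s,(275,238,296,260),red)
print("tip",pt[pt[:,0].argmin()],ps[ps[:,1].argmin()],a,b,onplane("top",pt[pt[:,0].argmin()],.056),onplane("side",ps[ps[:,1].argmin()],.056),onplane("top",[442,271.4],.056))
bar=[[.05,.115,.285],[.05,-.115,.285]]
ot=np.array([[224,164.5],[311,147.5]]);os_=np.array([[331,117.5],[353,154]])
def f(q):
    P=q[:3];k=[-.03-.085*np.sin(.5-q[3]),-.185,.034+.085*np.cos(.5-q[3])]
    return np.r_[(proj("top",stand(P,bar))-ot).ravel(),(proj("side",stand(P,bar))-os_).ravel(),2*(proj("top",stand(P,k))[0]-kt),2*(proj("side",stand(P,k))[0]-ks),(q[3]-.07)*10]
R=least_squares(f,[.55,.05,.2,.07]);P=R.x[:3];print(R.x,R.fun.round(1))
# overlay
A=Ro.from_euler("y",-35,degrees=True)
def clip(p): return stand(P,A.apply(p)+[0,0,.12])
for c,im,w in(("top",t,(215,135,375,235)),("side",s,(280,105,400,245))):
    g=4; V=cv2.resize(im,None,fx=g,fy=g,interpolation=cv2.INTER_CUBIC)
    d=lambda X,col:cv2.polylines(V,[((proj(c,X)+.5)*g).round().astype(int)],False,col,1)
    for y0 in(-.059,-.037,.037,.059): d(clip([[.011,y0,-.011],[.011,y0,.016],[.022,y0,.033]]),(0,255,0))
    d(stand(P,bar),(0,255,255))
    for x in(-.1,.1): d(stand(P,[[x,-.14,.012],[x,.14,.012]]),(255,255,255))
    x0,y0,x1,y1=[g*v for v in w]; cv2.imwrite(f"pics/o_{c}.png",V[y0:y1,x0:x1])
E
```

```text
knob [342.25       195.79545455] 44 [327.5 213. ] 34 [ 0.60371707 -0.11410901  0.11375829]Traceback (most recent call last):
  File "<stdin>", line 5, in <module>
  File "h.py", line 11, in blob
    i=1+np.argmax(s[1:,4]); ys,xs=np.where(l==i)
        ~~~~~~~~~^^^^^^^^^
    return _wrapfunc(a, 'argmax', axis=axis, out=out, **kwds)
    return bound(*args, **kwds)
ValueError: attempt to get argmax of an empty sequence
```

```bash
python3 - <<'E'
import cv2,numpy as np
a=cv2.imread("pics/o_top.png");b=cv2.imread("pics/o_side.png")[::1]
b=cv2.resize(b,None,fx=.7,fy=.7);a=cv2.resize(a,None,fx=.7,fy=.7)
o=np.zeros((400,800,3),np.uint8);o[:a.shape[0],:a.shape[1]]=a;o[:b.shape[0],a.shape[1]:a.shape[1]+b.shape[1]]=b
cv2.imwrite("pics/o.png",o)
E
```

```text
[ WARN:0@0.004] global loadsave.cpp:275 findDecoder imread_('pics/o_top.png'): can't open/read file: check file path/integrity
[ WARN:0@0.004] global loadsave.cpp:275 findDecoder imread_('pics/o_side.png'): can't open/read file: check file path/integrity
Traceback (most recent call last):
TypeError: 'NoneType' object is not subscriptable
```

```bash
cat > fit.py <<'E'
from h import *
t=cv2.imread("pics/top0.png");s=cv2.imread("pics/side0.png")
kt,a,_=blob(t,(330,185,356,208),red);ks,b,_=blob(s,(318,204,340,224),red); K=tri(kt,ks)
dk=lambda a:a.max(-1)<85
try:
    bt,a,_=blob(t,(402,252,418,268),dk);bs,b,_=blob(s,(268,262,285,285),dk);B=tri(bt,bs);print("band",bt,a,bs,b,B,onplane("top",bt,.065),onplane("side",bs,.065))
except Exception as e: print(e, s[264:284,270:284].max(-1))
_,a,pt=blob(t,(352,235,385,260),red);_,b,ps=blob(s,(275,238,296,260),red)
print("tip",pt[pt[:,0].argmin()],ps[ps[:,1].argmin()],a,b,onplane("top",pt[pt[:,0].argmin()],.056),onplane("side",ps[ps[:,1].argmin()],.056),onplane("top",[442,271.4],.056))
bar=[[.05,.115,.285],[.05,-.115,.285]]
ot=np.array([[224,164.5],[311,147.5]]);os_=np.array([[331,117.5],[353,154]])
def f(q):
    P=q[:3];k=[-.03-.085*np.sin(.5-q[3]),-.185,.034+.085*np.cos(.5-q[3])]
    return np.r_[(proj("top",stand(P,bar))-ot).ravel(),(proj("side",stand(P,bar))-os_).ravel(),2*(proj("top",stand(P,k))[0]-kt),2*(proj("side",stand(P,k))[0]-ks),(q[3]-.07)*10]
R=least_squares(f,[.55,.05,.2,.07]);P=R.x[:3];print(R.x,R.fun.round(1))
A=Ro.from_euler("y",-35,degrees=True)
def clip(p): return stand(P,A.apply(p)+[0,0,.12])
O=np.zeros((400,800,3),np.uint8);u=0
for c,im,w in(("top",t,(215,135,375,235)),("side",s,(290,105,380,238))):
    g=3; V=cv2.resize(im,None,fx=g,fy=g,interpolation=cv2.INTER_CUBIC)
    d=lambda X,col:cv2.polylines(V,[((proj(c,X)+.5)*g).round().astype(int)],False,col,1)
    for y0 in(-.059,-.037,.037,.059): d(clip([[.011,y0,-.011],[.011,y0,.016],[.022,y0,.033]]),(0,255,0))
    d(stand(P,bar),(0,255,255))
    for x in(-.1,.1): d(stand(P,[[x,-.14,.012],[x,.14,.012]]),(255,255,255))
    x0,y0,x1,y1=[g*v for v in w]; v=V[y0:y1,x0:x1]; O[:v.shape[0],u:u+v.shape[1]]=v;u+=v.shape[1]
cv2.imwrite("pics/o.png",O)
E
python3 fit.py
```

```text
band [409.25438596 262.        ] 114 [273.28571429 276.42857143] 7 [ 0.4116876  -0.31187694  0.05752098] [ 0.41017867 -0.31030502  0.065     ] [ 0.41319072 -0.31748256  0.065     ]
tip [363 245] [288 243] 59 11 [ 0.46358166 -0.17608368  0.056     ] [ 0.46507718 -0.17958125  0.056     ] [ 0.38185216 -0.40767313  0.056     ]
[0.62380984 0.07727592 0.19036255 0.1843604 ] [-0.4 -0.7  0.  -0.9 -0.8 -1.4 -1.1  0.   0.7 -0.1 -0.3  0.   1.1]
```

View pics/o.png

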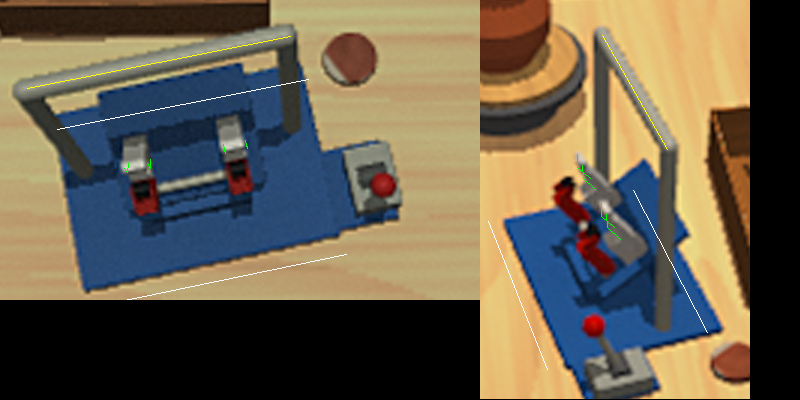

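The overlay fits: the bar and both cheeks line up, with the clip origin at about (0.624, 0.077, 0.12) and yaw 0.19. The rod is 0.247 m long end to end, against 0.245 m given, with its origin at about (0.416, -0.313). I'll check IK for both half turns before moving.

```bash
cat >> h.py <<'E'
P=np.array([.6238,.0773,.1904]); ry=np.arctan2(.232,.084); RO=np.array([.416,-.313,.056])
A=Ro.from_euler("z",P[2])*Ro.from_euler("y",-35,degrees=True)   # clip axes
CO=np.array([P[0],P[1],.12])
def fr(x,z): 
    x=np.array(x)/np.linalg.norm(x);z=np.array(z)/np.linalg.norm(z);return Ro.from_matrix(np.c_[x,np.cross(z,x),z])
def rpy(R): return R.as_euler("xyz").tolist()
def grasp(s,yaw=ry): return fr([s*np.cos(yaw),s*np.sin(yaw),0],[0,0,-1])
def ins(s): return fr(s*A.apply([0,1,0]),-A.apply([0,0,1]))
def tcp(p,R): return (np.array(p)+R.apply([0,0,.019])).tolist()   # TCP for grasp point p
E
python3 - <<'E'
from h import *
print(r.current_t())
for s in(1,-1):
    g=grasp(s);i=ins(s)
    for n,p,R in(("g",RO,g),("ga",RO+[0,0,.2],g),("far",CO+A.apply([0,0,.12]),i),("in",CO,i)):
        q=r.solve_ik(tcp(p,R),rpy(R)); print(s,n,None if q is None else np.round(q,2))
E
```

```text
1.6
1 g [ 0.85  0.32 -0.33  1.92  0.13  0.93  0.11]
1 ga [ 0.86  0.11 -0.33  1.7   0.04  1.34  0.18]
1 far [ 0.72 -0.18 -0.82  2.15 -0.33  0.53  0.28]
1 in [ 0.23  0.16 -0.45  2.11  0.25  0.29 -0.22]
-1 g [-0.38  0.57  1.17  1.97 -0.63  1.02 -2.41]
-1 ga None
-1 far [ 1.15 -0.3  -1.16  2.14 -0.63  0.58 -2.59]
-1 in [-1.3   0.27  1.22  2.17 -0.83  0.36 -2.4 ]
```

```bash
python3 - <<'E'
from h import *
g=grasp(1)
r.grip(.07,40)
r.move_ptp(tcp(RO+[0,0,.12],g),rpy(g))
r.move_straight(tcp(RO,g),max_speed=.12,stop_force=8)
print(r.current_ee_pos())
r.grip(.0,40); print(r.current_width(),r.current_grip_force(),r.current_force())
r.move_straight(tcp(RO+[0,0,.22],g),max_speed=.15)
print(r.current_width(),r.current_force(),r.current_t())
cv2.imwrite("pics/top2.png",r.grab_frame("top"));cv2.imwrite("pics/side2.png",r.grab_frame("side"))
a=proj("top",RO+[0,0,.22])[0].astype(int);b=proj("side",RO+[0,0,.22])[0].astype(int)
f=lambda n,c:cv2.resize(cv2.imread(n)[c[1]-60:c[1]+60,c[0]-60:c[0]+60],(400,400),interpolation=cv2.INTER_CUBIC)
cv2.imwrite("pics/h2.png",np.hstack([f("pics/top2.png",a),f("pics/side2.png",b)]))
E
```

```text
[ 0.41648728 -0.31331601  0.037719  ]
0.021230284002029153 39.95267702266574 [-0.06462528  0.16732944 -0.5225285 ]
0.020839250304965078 [-0.44491395 -0.76473944 -1.17636236] 6.9917
```

View pics/h2.png

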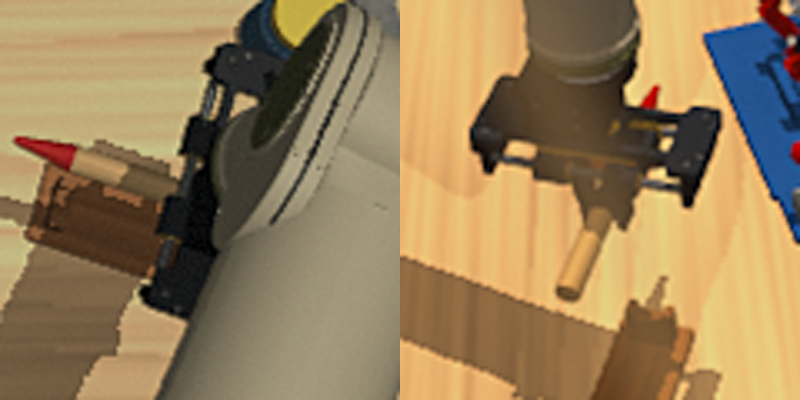

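The rod is firmly held: in the crop, the tip is at (15,140) in the top view and the butt at (570,290) in the side view. I'll compare these with the prediction and go to the pre-insert pose.

```bash
python3 - <<'E'
from h import *
O=RO+[0,0,.22];u=np.array([np.cos(ry),np.sin(ry),0])
a=proj("top",O)[0].astype(int)-60;b=proj("side",O)[0].astype(int)-60
print("tip pred",(proj("top",O+.145*u)[0]-a)*400/120,"butt pred",(proj("side",O-.1*u)[0]-b)*400/120)
i=ins(1)
r.move_ptp(tcp(CO+A.apply([-.0,0,.12]),i),rpy(i))
print(r.current_t(),r.current_ee_pos(),r.current_width(),r.current_qpos())
cv2.imwrite("pics/top3.png",r.grab_frame("top"));cv2.imwrite("pics/side3.png",r.grab_frame("side"))
H=CO+A.apply([0,0,.12])
out=[]
for c in("top","side"):
    im=cv2.imread(f"pics/{c}3.png"); o=proj(c,H)[0].astype(int)-[60,60]
    v=cv2.resize(im[o[1]:o[1]+120,o[0]:o[0]+120],(400,400),interpolation=cv2.INTER_CUBIC)
    for y in(.145,-.1,.015,-.015): cv2.circle(v,((proj(c,H+A.apply([0,y,0]))[0]+.5-o)*400/120).astype(int),3,(0,255,0),1)
    out.append(v)
cv2.imwrite("pics/h3.png",np.hstack(out))
E
```

```text
tip pred [ 14.72966341 136.15603735] butt pred [161.45365681 291.98749168]
8.6 [0.56727305 0.06543693 0.20307655] 0.021090638658506473 [ 0.7108818  -0.18005054 -0.81606395  2.14471991 -0.32244602  0.52657073
  0.28076514]
```

View pics/h3.png

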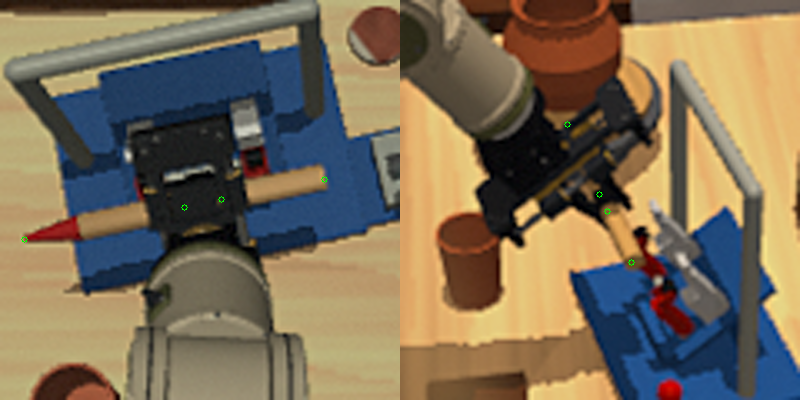

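Both views agree with the held-rod prediction. Next I'll insert along the clip's -z, watching the force.

```bash
python3 - <<'E'
from h import *
i=ins(1)
r.move_straight(tcp(CO+A.apply([0,0,.05]),i),max_speed=.1)
f0=A.inv().apply(r.current_force())
def rep(s):
    p=np.array(r.current_ee_pos())-i.apply([0,0,.019]); print(s,"clip mm",(A.inv().apply(p-CO)*1e3).round(1),"F",(A.inv().apply(r.current_force())-f0).round(1),"M",np.round(r.current_ft_torque(),1),round(r.current_t(),2))
rep("start")
for z in(.035,.028,.022,.016,.011,.006,.003,.0):
    s=r.move_straight(tcp(CO+A.apply([0,0,z]),i),max_speed=.04,stop_force=22); rep((z,s))
    if s: break
E
```

```text
start clip mm [ 0.1 -0.  50.1] F [0. 0. 0.] M [-0.1  0.8 -0. ] 9.55
(0.035, False) clip mm [ 0.2  0.1 35.3] F [-1.  -0.   0.3] M [-0.2  0.7 -0. ] 10.07
(0.028, False) clip mm [ 0.3 -0.  28.2] F [-0.3 -0.5  1.4] M [-0.2  0.6 -0.1] 10.4
(0.022, True) clip mm [ 1.1 -0.  23.3] F [ 1.8 -2.2  2.7] M [-0.2  0.4 -0. ] 10.61
```

```bash
python3 - <<'E'
from h import *
i=ins(1)
f0=0
def rep(s):
    p=np.array(r.current_ee_pos())-i.apply([0,0,.019]); print(s,"clip mm",(A.inv().apply(p-CO)*1e3).round(1),"F",(A.inv().apply(r.current_force())-f0).round(1),"M",np.round(r.current_ft_torque(),1),round(r.current_t(),2),round(r.current_width()*1e3,1))
r.hold(.2);rep("start")
for z in(.022,.020,.018,.016,.013,.010,.007,.004,.002,.0):
    s=r.move_straight(tcp(CO+A.apply([.001,0,z]),i),max_speed=.02,stop_force=25); rep((z,s))
    if s: break
E
```

```text
start clip mm [ 1.2 -0.1 23.6] F [3.7 0.1 2.2] M [-0.1  0.2  0. ] 10.81 20.9
(0.022, False) clip mm [ 0.7 -0.1 22.2] F [-1.7 -0.5  9.6] M [-0.2  0.9  0. ] 11.06 20.9
(0.02, False) clip mm [-0.1 -0.1 20. ] F [-2.2  0.2  7.8] M [-0.3  1.1  0.1] 11.31 20.9
(0.018, False) clip mm [-0.8 -0.1 17.8] F [-4.   0.1  4.1] M [-0.3  1.3  0.1] 11.56 21.0
(0.016, False) clip mm [-1.  -0.1 15.7] F [-3.9  0.9  2.5] M [-0.3  1.4  0.1] 11.81 20.9
(0.013, False) clip mm [-1.  -0.  12.7] F [-5.4 -0.1 -1.2] M [-0.3  1.6  0.1] 12.11 21.0
(0.01, False) clip mm [-1.  -0.   9.6] F [-6.8  0.6 -1.1] M [-0.3  1.9  0.1] 12.41 21.1
(0.007, False) clip mm [-1.   0.   6.6] F [-7.6  0.2 -0.9] M [-0.3  1.9  0.2] 12.71 20.7
(0.004, False) clip mm [-1.   0.1  3.6] F [-7.3 -0.3 -2.6] M [-0.3  2.1  0.2] 13.01 21.2
(0.002, False) clip mm [-1.   0.1  1.6] F [-8.4  0.7 -3.5] M [-0.3  2.1  0.1] 13.26 20.8
(0.0, False) clip mm [-0.9 -0.   0. ] F [-10.6   1.1  15.3] M [-0.4  3.   0.3] 13.51 20.9
```

The force profile shows the press-in peak of about 10 N, then the snap, then floor contact at z = 0. I'll hold there, then check with a picture.

```bash
python3 - <<'E'
from h import *
i=ins(1)
r.move_straight(tcp(CO+A.apply([-.001,0,-.0005]),i),max_speed=.02,stop_force=25)
r.hold(.8)
p=np.array(r.current_ee_pos())-i.apply([0,0,.019]); print((A.inv().apply(p-CO)*1e3).round(1),A.inv().apply(r.current_force()).round(1),r.current_grip_force(),r.current_t())
out=[]
for c in("top","side"):
    im=r.grab_frame(c); o=proj(c,CO)[0].astype(int)-[60,60]
    out.append(cv2.resize(im[o[1]:o[1]+120,o[0]:o[0]+120],(400,400),interpolation=cv2.INTER_CUBIC))
cv2.imwrite("pics/h4.png",np.hstack(out))
E
```

```text
[-0.9  0.   0. ] [-8.4  1.4 19.7] 40.08830565959215 14.5583
```

View pics/h4.png

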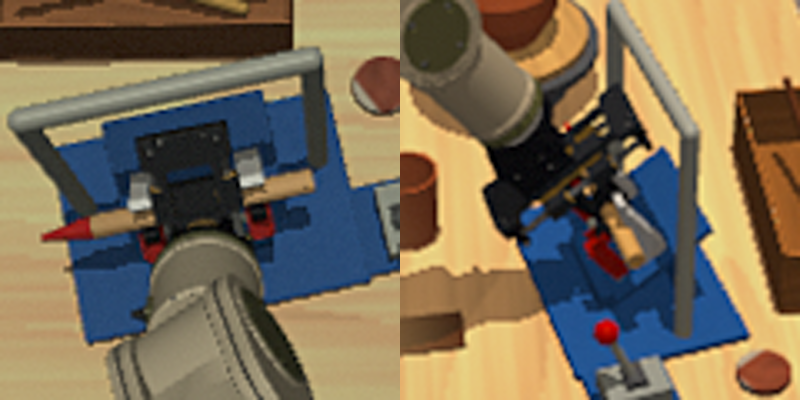

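The picture shows the rod lying through both cheeks with the rollers over it. I'll release, back out along z and check, then go beside the lever.

```bash
python3 - <<'E'
from h import *
i=ins(1)
r.grip(.045,20); print(r.current_width(),A.inv().apply(r.current_force()).round(1))
r.move_straight(tcp(CO+A.apply([-.001,0,.14]),i),max_speed=.1)
r.grip(0,20)
L=fr([-np.sin(P[2]),np.cos(P[2]),0],[0,0,-1])
p=stand(P,[-.13,-.188,.25])[0]
r.move_ptp(p.tolist(),rpy(L))
print(r.current_ee_pos(),p,r.current_t())
out=[]
for c in("top","side"):
    im=r.grab_frame(c); o=proj(c,CO)[0].astype(int)-[60,60]
    out.append(cv2.resize(im[o[1]:o[1]+120,o[0]:o[0]+120],(400,400),interpolation=cv2.INTER_CUBIC))
cv2.imwrite("pics/h5.png",np.hstack(out))
E
```

```text
0.04472069071445967 [-0.  -0.3  0.2]
[ 0.53189088 -0.13157457  0.2495357 ] [ 0.5317286 -0.1319053  0.25     ] 18.7583
```

View pics/h5.png

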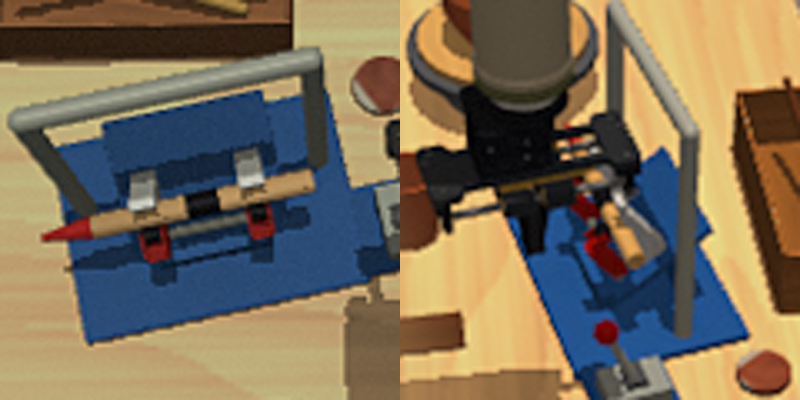

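The rod is seated, with the band at (203,203) centred between the cheeks at x of about 143 and 250, and the red tip on the wheel side. Now the lever.

```bash
python3 - <<'E'
from h import *
S=lambda x,z:stand(P,[x,-.188,z])[0].tolist()
def rep(n,s): 
    d=np.array(r.current_ee_pos())-[P[0],P[1],0]; print(n,s,Ro.from_euler("z",-P[2]).apply(d).round(4),np.round(r.current_force(),1),round(r.current_t(),2))
rep("down",r.move_straight(S(-.13,.1),max_speed=.12,stop_force=8))
for x in(-.09,-.06,-.04,-.02,-.012,-.006,-.0,.004):
    s=r.move_straight(S(x,.1),max_speed=.05,stop_force=10); rep(x,s)
    if s: break
r.hold(.3)
cv2.imwrite("pics/side6.png",r.grab_frame("side"))
E
```

```text
down False [-0.1295 -0.1881  0.1007] [-0.2  0.7 -0.5] 20.26
-0.09 False [-0.0902 -0.188   0.0999] [ 0.1 -0.3 -0.4] 21.21
-0.06 False [-0.0599 -0.1878  0.0998] [ 0.1 -0.   0. ] 21.96
-0.04 False [-0.0398 -0.1877  0.0998] [ 0.1 -0.4 -0.7] 22.51
-0.02 False [-0.0197 -0.1878  0.0999] [-0.4 -0.1  0.1] 23.06
-0.012 False [-0.0116 -0.1878  0.1   ] [-0.6  0.6 -0.3] 23.37
-0.006 True [-0.0097 -0.1883  0.099 ] [-4.9 -1.7  3.6] 23.57
```

It hit a firm stop at x = -9.7 mm, which fits the lever's end stop. I'll back off and check.

```bash
python3 - <<'E'
from h import *
S=lambda x,z:stand(P,[x,-.188,z])[0].tolist()
r.move_straight(S(-.13,.1),max_speed=.12)
r.move_straight(S(-.2,.3),max_speed=.15)
out=[]
O=stand(P,[-.03,-.13,.1])[0]
for c in("top","side"):
    im=r.grab_frame(c); cv2.imwrite(f"pics/{c}7.png",im); o=proj(c,O)[0].astype(int)-[60,60]
    out.append(cv2.resize(im[o[1]:o[1]+120,o[0]:o[0]+120],(400,400),interpolation=cv2.INTER_CUBIC))
    # where the knob should be at 1.0
    v=out[-1]; cv2.circle(v,((proj(c,stand(P,[.011,-.185,.109]))[0]+.5-o)*400/120).astype(int),16,(0,255,0),1)
cv2.imwrite("pics/h7.png",np.hstack(out)); print(r.current_t(),r.current_force())
E
```

```text
26.75 [-0.0312284  -0.16123059  0.16254229]
```

View pics/h7.png

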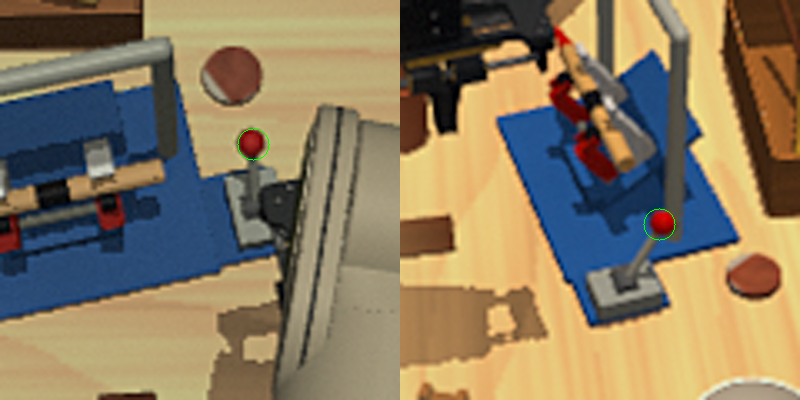

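The knob (top view 252,143; side view 662,222) sits where it is predicted for 1.0 rad. The rod is still in the clip and the robot is clear.

```bash
python3 -c "
from station import r
print(r.sign_off())"
```

```text
the job is handed in; nothing more can be done
None
```

The job is handed in: in the last pictures the rod is seated with its red tip towards the pot, its band is centred between the cheeks, and the lever is fully over with the robot clear; sign-off returned no verdict.

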